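# Load the flush chamber, lock its lid and flush it

### The job

Open the lid of the incubation chamber, load every culture flask from the black bench mat into it so that each lies flat on the chamber's floor, and close the lid fully. Then turn both turnbuttons square across the lid to lock it, and only when it is locked press the white cap of the gas canister fully down for a moment and let it spring up again. Leave the other things on the bench alone.

Things in the scene. Friction and masses are not known exactly. Their poses are not given: they have to be found in the camera images.
- chamber: fixed grey incubation chamber: box 212 x 212 x 60 mm high, walls and floor 6 mm (inside 200 x 200 x 54). Origin at the centre of its underside, on the bench; x from its front (turnbuttons, lid handle) to its hinged back, y to its left, z up. A gas canister (50 mm dia) stands fixed at its right, at (0, -190) mm. The shut lid's top is at 68 mm
- lid (a joint): lid hinge in rad: 0 = shut, grows as it opens up and back, 1.8 = stop, leaning back just past upright. Clear panel 212 x 212 x 8 mm with white rim, 0.35 kg; the hinge is stiff (0.55 N m) and the lid stays where it is left at any angle
- lid_hinge (a point): middle of the lid's hinge line at the back rim, 106 mm behind the chamber's centre and 64 mm up; the line runs along chamber y
- lid_handle (a point): middle of the lid's handle bar: round steel bar 10 mm dia, 60 mm long, parallel to the hinge, on two slanting legs at its ends. With the lid shut it lies 242 mm in front of the hinge line (30 mm before the lid's front edge) and 40 mm above the hinge (104 mm above the bench). The point turns with the lid
- button_left (a joint): left front turnbutton: dark steel bar 18 mm wide, 8 mm thick, reaching 72 mm from its upright pivot, turning level just above the lid. Rad: 0 = pointing out sideways (chamber +y), clear of the lid; 1.57 = chamber +x, square across the lid; grows clockwise seen from above; stops -0.15, 1.65. Friction 0.05 N m, stays where left. Across the lid it blocks the lid from opening or closing
- button_left_pivot (a point): on the left turnbutton's pivot axis, at the bar's top face: 140 mm in front of the chamber's centre, 85 mm to its left, 78 mm up
- button_left_fin (a point): middle of the grip fin standing on the left turnbutton: 38 mm long along the bar, 10 mm thick, 30 mm high (78 to 108 mm above the bench), centred 49 mm from the pivot axis. x of the point points along the bar away from the pivot, z up
- button_right (a joint): right front turnbutton: dark steel bar 18 mm wide, 8 mm thick, reaching 72 mm from its upright pivot, turning level just above the lid. Rad: 0 = pointing out sideways (chamber -y), clear of the lid; 1.57 = chamber +x, square across the lid; grows anticlockwise seen from above; stops -0.15, 1.65. Friction 0.05 N m, stays where left. Across the lid it blocks the lid from opening or closing
- button_right_pivot (a point): the same on the right turnbutton: 140 mm in front of the chamber's centre, 85 mm to its right, 78 mm up
- button_right_fin (a point): the same grip fin on the right turnbutton; same sizes and axes
- cap (a joint): travel in m of the canister's sprung white push cap: 0 = up, 0.010 = fully down; moves straight down, needs about 2 N to start and 8 N at full travel, springs back when let go
- cap_top (a point): centre of the cap's flat top: cap 36 mm dia, 22 mm high, top 136 mm above the bench when up; on the canister 190 mm to the right of the chamber's centre
- mat: flat black rubber bench mat, 270 x 270 x 2 mm, fixed, on which the flasks lie at the start; origin at the centre of its underside
- flask1: culture flask lying on either broad face: cream block 58 x 44 x 26 mm with a neck and white round screw cap (23 mm dia) at one end, 84 mm long over all, about 0.12 kg. Origin at the middle of the 84 x 44 x 26 envelope; x along its length towards the cap (block from x = -42 to +16 mm), y across its width, z through its thickness. None when absent
- flask2: culture flask lying on either broad face: cream block 58 x 44 x 26 mm with a neck and white round screw cap (23 mm dia) at one end, 84 mm long over all, about 0.12 kg. Origin at the middle of the 84 x 44 x 26 envelope; x along its length towards the cap (block from x = -42 to +16 mm), y across its width, z through its thickness. None when absent
- flask3: culture flask lying on either broad face: cream block 58 x 44 x 26 mm with a neck and white round screw cap (23 mm dia) at one end, 84 mm long over all, about 0.12 kg. Origin at the middle of the 84 x 44 x 26 envelope; x along its length towards the cap (block from x = -42 to +16 mm), y across its width, z through its thickness. None when absent
- flask4: culture flask lying on either broad face: cream block 58 x 44 x 26 mm with a neck and white round screw cap (23 mm dia) at one end, 84 mm long over all, about 0.12 kg. Origin at the middle of the 84 x 44 x 26 envelope; x along its length towards the cap (block from x = -42 to +16 mm), y across its width, z through its thickness. None when absent
- beaker: bystander: glass beaker 70 mm dia, 85 mm high; origin at the centre of its underside. Leave alone
- jar: bystander: brown glass jar 60 mm dia, 90 mm high; origin at the centre of its underside. Leave alone
- dish: bystander: covered glass dish 94 mm dia, 17 mm high; origin at the centre of its underside. Leave alone
There are look-alikes about, which are no part of the job. Leave any brown look-alike of the flask4 alone. Leave any brown look-alike of the flask1 alone.

How it is judged:
By the outcome, as a careful person would: the job done as asked, in the order asked, and still so for the second after the job is handed in, with the robot touching nothing.
Of flask1, flask2, flask3, flask4 only 2 to 4 are there at a start; the rules pass over those that are not, and their reading is None.
At some moment in a run one of flask1, flask2, flask3, flask4 may be knocked a few centimetres aside while the robot is not near it.
Once in a run the grip may slacken for a moment while it holds something.
It also fails if it takes over 210 s, if anything falls off the work surface, if the arm or the gripper's body presses on something with over 40 N, if the wrist force passes 120 N, or if a joint passes its speed limit or range.

### The arm

A 6-joint arm with a two-finger parallel gripper is mounted at the origin on the work surface. World frame = base frame: x ahead of the robot, y to its left, z up, the work surface at z = 0. Lengths are in m, angles in rad, forces in N, time in s.
With the tool pointing down it reaches from about 0.35 to 0.975 m from the base axis. Payload 4.9 kg.
Tool frame: the origin (TCP) lies at the very end of the fingers, on their centre line; the grasp point (between the pads) lies 19 mm behind it; z points along the fingers, y is the line along which they close (so a half turn about z gives the same grasp; the last joint's range is limited). The gripper opens to 85 mm and grips with 20 to 120 N. Pads are 22 mm wide; open, the fingers measure 114 mm over their backs; the gripper's body (76 mm by 85 mm) begins 54 mm behind the grasp point. The pads swing forward as they close: fully open they stand 13 mm farther back than shut.
Start: joints at [1.017, 0.053, 1.613, -0, 1.476, -0.119], TCP at [0.263, 0.567, 0.231] pointing down, gripper open.
Joint ranges: [-3.01, 3.01], [-1.01, 2.22], [0.06, 2.58], [-1.02, 4.17], [0.09, 2.62], [-3.14, 3.14]. Speed limits (rad/s): [2.57, 2.57, 3.14, 3.14, 3.14, 3.14].

### API

Orientations are given as a unit quaternion [w, x, y, z].
In Python, from plant import manip gives the robot as it stands.
- The arm moves only by the tool send_rows, never from a script. Its argument "increments" is a list of rows, each an object of numbers: "claw": the closure, from -1 (fully open) to 1 (shut); "dx", "dy", "dz": the shift along the tool's x, y, z in units of 0.5 m (1.0 is 0.5 m); "yaw": the turn about the tool's z in units of 1.5 rad (1.0 is 1.5 rad). A call has 1 to 20 rows; each row is the pose to reach, as a shift and turn from the pose commanded when the call began, along the tool's axes at that moment; what a row does not reach only later rows make up. A row lasts 1/8 s, in which the tool goes at most 62.5 mm and 10.7 degrees, less where a joint would pass 70% of its speed; a pose out of reach is approached as far as the arm can. A call with a number of a shift or a turn outside -1 to 1 is refused whole. A call with a gripper value outside its range is refused whole. The fingers move at their own pace and stop on an object; the grip force is fixed at half the most. Time passes only in rows, so rows that repeat a pose let the fingers close. It gives the time, the measured TCP pose, the force, the opening and the grip force at its end, in the units of the state.
- manip.state(): the state, without advancing time (a new reading comes with each control period).
- manip.grab_frame(name): name is "scene" or "top"; returns the picture (400x640x3 uint8, red, green, blue); there is no depth.
- manip.camera_params(name): a dict with "camera_matrix" (3x3 intrinsics, pixels), "extrinsics" (4x4, takes a point from world to camera coordinates). Camera axes: x right, y down, z forward; pixel columns grow to the right and rows downward; lengths in m; the calibration is good to about 2 mm. A picture is of the moment at which its call begins. camera_params takes no time and is no camera call.
- manip.job_done(): hands the job in; it is judged then, once.
The state is a dict: "time": time; "joint_pos": joint angles; "joint_vel": joint speeds; "joint_efforts": joint torques, N m; "tool_pos": TCP position; "tool_rot": TCP orientation; "contact_force": force on the tool from outside, world axes, zero at the start; "ft_torque": the same for the moment, N m; "gripper_width": opening from 0.0 (shut) to 1.0 (fully open); "grasp_force": force on a finger pad.
Only numpy, scipy, OpenCV 4.12 (cv2) and the standard library are available. Lean on these libraries where they do the work, as an engineer would, in place of code of your own. Each camera call takes 0.05 s, during which the arm holds its last target. There are 200 camera calls.

## Working session

There is one attempt and no reset: what is moved stays moved. The work goes in short steps, Python scripts to look and compute and a tool call to move; the robot and the scene stay as the last step left them, time stands still between calls to the robot, and variables do not carry over. Pictures are saved under pics/ and viewed, at most 14 in all, crops included, and the job is handed in when it is done.

Besides the shell and the picture viewer there is one more tool, called after "Call:" in YAML: its name, and indented under it one key for each argument. send_rows: Moves the arm, as the interface text tells. Shifts and turns lie within -1 to 1; 1 stands for 0.5 m of shift or 1.5 rad of turn. Its arguments: {"type":"object","properties":{"increments":{"type":"array","items":{"type":"object","properties":{"claw":{"type":"number"},"dx":{"type":"number"},"dy":{"type":"number"},"dz":{"type":"number"},"yaw":{"type":"number"}}}}},"required":["increments"]}

```bash
mkdir -p pics; ls; python3 - <<'E'
from plant import manip
import cv2,numpy as np
for n in("scene","top"):
    cv2.imwrite(f"pics/{n}0.png",manip.grab_frame(n)[:,:,::-1]); p=manip.camera_params(n); print(np.round(p["camera_matrix"],1),np.round(p["extrinsics"],3))
s=manip.state();print(s)
E
```

```text
pics
[[459.9   0.  333.7]
 [  0.  459.9 203.7]
 [  0.    0.    1. ]] [[-0.361  0.932  0.009  0.258]
 [ 0.714  0.282 -0.641 -0.29 ]
 [-0.6   -0.225 -0.767  1.593]
 [ 0.     0.     0.     1.   ]]
[[419.7   0.  321.2]
 [  0.  419.7 198.1]
 [  0.    0.    1. ]] [[ 3.000e-02 -1.000e+00  1.000e-03 -6.600e-02]
 [-9.970e-01 -3.000e-02 -6.800e-02  5.220e-01]
 [ 6.800e-02  1.000e-03 -9.980e-01  1.267e+00]
 [ 0.000e+00  0.000e+00  0.000e+00  1.000e+00]]
{'time': 0.1, 'joint_pos': array([ 1.01703119e+00,  5.33073666e-02,  1.61415585e+00,  2.51630426e-05,
        1.47599662e+00, -1.18993314e-01]), 'joint_vel': array([-1.20528043e-03, -2.85514995e-04, -2.16298546e-03,  8.71286995e-04,
        3.01050358e-04, -6.28578303e-05]), 'joint_efforts': array([ 4.86917143e-04, -3.94897556e+01, -3.71367288e+01, -9.58169744e-05,
        3.93704104e-03,  1.90303632e-05]), 'tool_pos': array([0.26294426, 0.56637786, 0.23017621]), 'tool_rot': array([-3.19974397e-04,  2.15678878e-01,  9.76463901e-01, -8.77136947e-04]), 'contact_force': array([-0.42046544,  1.31046729,  0.45186808]), 'ft_torque': array([-0.04136482,  0.03115413, -0.00922748]), 'grasp_force': 0.0, 'gripper_width': 1.003255599839852}
```

View pics/scene0.png

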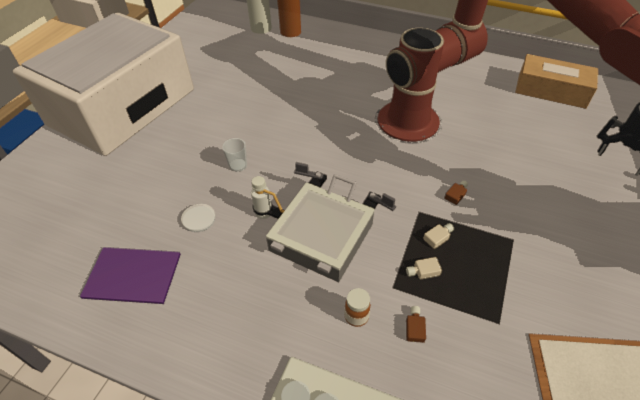

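View pics/top0.png

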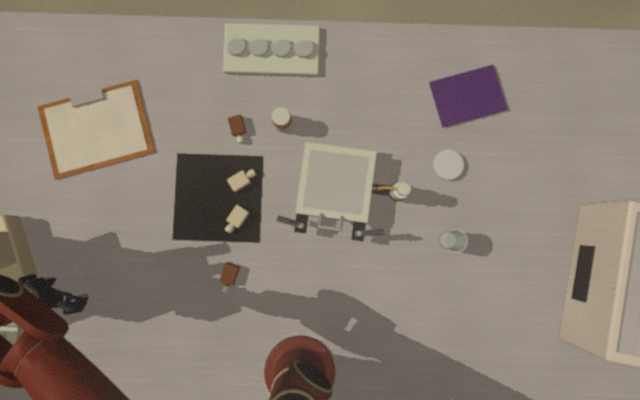

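The top view shows the chamber at about (337,183), the mat at (218,198), and two cream flasks at (240,180) and (237,217). The two brown look-alikes are off the mat at (237,126) and (230,274). I'll enlarge to measure.

```bash
python3 - <<'E'
import cv2
a=cv2.imread("pics/top0.png")
cv2.imwrite("pics/c1.png",cv2.resize(a[140:250,265:425],None,fx=5,fy=5,interpolation=cv2.INTER_CUBIC))
cv2.imwrite("pics/c2.png",cv2.resize(a[150:245,170:270],None,fx=6,fy=6,interpolation=cv2.INTER_CUBIC))
E
```

```text
(no output)
```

View pics/c1.png

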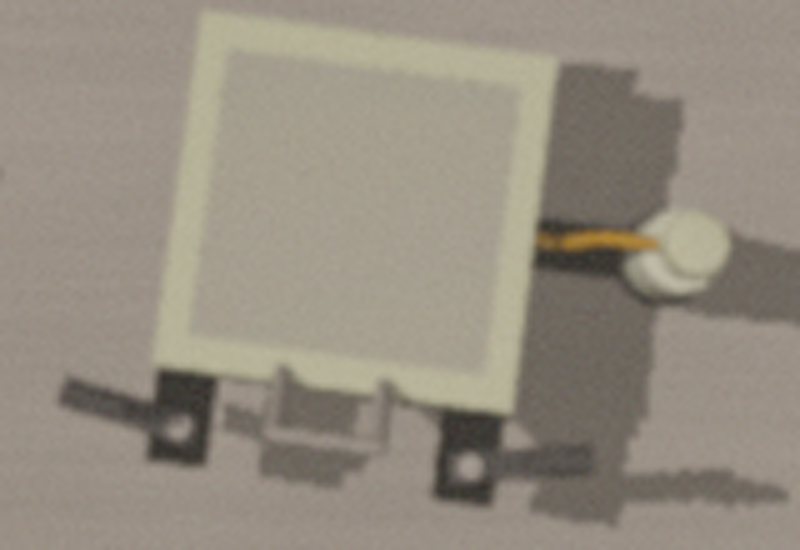

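View pics/c2.png

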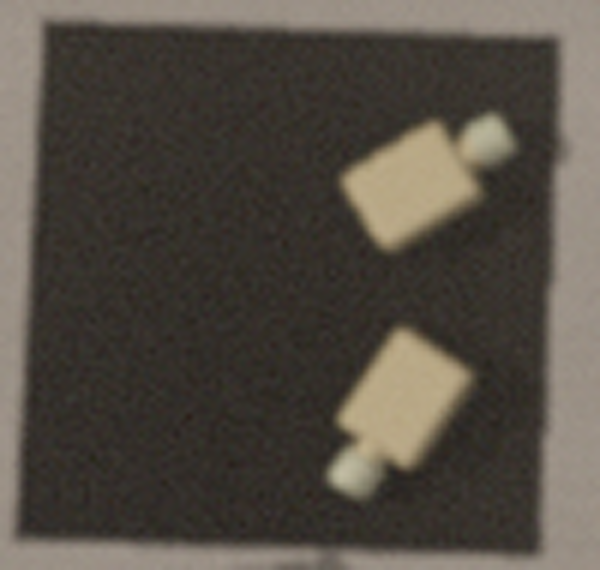

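The chamber's lid is shut, its front faces the robot, and both buttons point out. There are two cream flasks on the mat, with caps at c2 (488,139) and (356,474).

```bash
cat > h.py <<'E'
from plant import manip
import numpy as np, cv2, math
def ray(n,uv,z):
    p=manip.camera_params(n);K=p["camera_matrix"];E=p["extrinsics"];R,t=E[:3,:3],E[:3,3]
    c=-R.T@t; out=[]
    for q in np.atleast_2d(uv):
        d=R.T@np.linalg.inv(K)@[q[0],q[1],1]; out.append((c+d*(z-c[2])/d[2])[:2])
    return np.array(out)
def proj(n,P):
    p=manip.camera_params(n);E=p["extrinsics"];X=(E[:3,:3]@np.atleast_2d(P).T).T+E[:3,3]
    x=(p["camera_matrix"]@X.T).T; return x[:,:2]/x[:,2:]
def crop(uv,x0,y0,f): return (np.array(uv)+.5)/f-.5+[x0,y0]
def tang(q): return 2*math.atan2(q[2],q[1])   # world angle of tool x
def fit(local,world):
    a=np.array(local,float);b=np.array(world);am,bm=a.mean(0),b.mean(0);a0,b0=a-am,b-bm
    th=math.atan2((a0[:,0]*b0[:,1]-a0[:,1]*b0[:,0]).sum(),(a0*b0).sum())
    R=np.array([[math.cos(th),-math.sin(th)],[math.sin(th),math.cos(th)]]);t=bm-R@am
    return t,th,np.abs(b-(a@R.T+t)).max()
def go(pos,ang=None,frm=None,q=None):
    "units for a move to world pos with tool-x world angle ang (mod pi)"
    s=manip.state();p=np.array(frm if frm is not None else s["tool_pos"]);a=tang(s["tool_rot"]) if q is None else q
    x=np.array([math.cos(a),math.sin(a),0]);y=np.array([math.sin(a),-math.cos(a),0]);d=np.array(pos)-p
    r=[x@d/.5,y@d/.5,-d[2]/.5]
    if ang is not None:
        e=(a-ang+math.pi/2)%math.pi-math.pi/2; r.append(e/1.5)
    return np.round(r,4)
E
python3 - <<'E'
from h import *
W=ray("top",crop([(557,60),(203,12),(155,365),(513,412)],265,140,5),.068)
print(W, fit([(.106,-.106),(.106,.106),(-.106,.106),(-.106,-.106)],W))
t,th,_=fit([(.106,-.106),(.106,.106),(-.106,.106),(-.106,-.106)],W)
R=np.array([[math.cos(th),-math.sin(th)],[math.sin(th),math.cos(th)]])
for n,uv,z,l in [("cap",(694,243),.136,(0,-.19)),("pl",(180,425),.078,(-.14,.085)),("pr",(470,465),.078,(-.14,-.085)),("hand",(322,440),.104,(-.136,0))]:
    print(n,ray("top",crop(uv,265,140,5),z),t+R@l)
for n,uv,z in [("finL",(62,390),.100),("finR",(590,460),.1)]: print(n,(ray("top",crop(uv,265,140,5),z)-t)@R)
for C,cap in [([(437,120),(483,188),(390,250),(342,182)],(488,139)),([(338,422),(410,468),(474,375),(403,326)],(356,474))]:
    w=ray("top",crop(C,170,150,6),.028);print(np.round([np.linalg.norm(w[i]-w[i-1]) for i in range(4)],4))
    for y in(1,-1):
        print(fit([(.016,.022*y),(.016,-.022*y),(-.042,-.022*y),(-.042,.022*y)],w))
    print("cap",ray("top",crop(cap,170,150,6),.026))
s=manip.state();print(tang(s["tool_rot"]))
E
```

```text
[[ 0.66319597 -0.20802852]
 [ 0.68555099  0.00258997]
 [ 0.47533181  0.02383251]
 [ 0.45418821 -0.18674423]] (array([ 0.56956674, -0.09208757]), -0.10200454568218052, np.float64(0.0010260485357621585))
cap [[ 0.55016097 -0.27782901]] [ 0.55021947 -0.28109995]
pl [[0.44063258 0.00750452]] [0.43894982 0.00672649]
pr [[ 0.42259703 -0.16141772]] [ 0.4216391  -0.16238985]
hand [[ 0.43449377 -0.07468225]] [ 0.43427367 -0.07823899]
finL [[-0.12750295  0.15435391]]
finR [[-0.12725726 -0.14936224]]
[0.0573 0.0421 0.0564 0.0426]
(array([0.57687921, 0.19312466]), -0.942925250023949, np.float64(0.0013930556217731649))
(array([0.5764965 , 0.19285722]), -0.9788420528979108, np.float64(0.03559609727738233))
cap [[0.5940894  0.16694709]]
[0.0581 0.0433 0.0565 0.0438]
(array([0.45041643, 0.20934417]), 2.5717411965703567, np.float64(0.03760096332326171))
(array([0.45032448, 0.20919855]), 2.584989811827881, np.float64(0.0009441568732202477))
cap [[0.42220275 0.22637173]]
2.706818426799511
```

```bash
python3 - <<'E'
from h import *
print(go([.434,-.077,.20],1.469)); print(go([.40,.2,.22],1.469))
for n,p in (("beaker",(453,240)),("jar",(282,118))): print(n,ray("top",[p],.08))
E
```

```text
[-0.8523 -1.0229  0.0604  0.8252]
[-0.5573 -0.5491  0.0204  0.8252]
beaker [[ 0.40958009 -0.43471873]]
jar [[0.75260419 0.07282067]]
```

Call:
send_rows:
  increments:
    - {"dx":-0.557,"dy":-0.549,"dz":0.02,"yaw":0.825,"claw":-1}
    - {"dx":-0.557,"dy":-0.549,"dz":0.02,"yaw":0.825,"claw":-1}
    - {"dx":-0.557,"dy":-0.549,"dz":0.02,"yaw":0.825,"claw":-1}
    - {"dx":-0.557,"dy":-0.549,"dz":0.02,"yaw":0.825,"claw":-1}
    - {"dx":-0.557,"dy":-0.549,"dz":0.02,"yaw":0.825,"claw":-1}
    - {"dx":-0.557,"dy":-0.549,"dz":0.02,"yaw":0.825,"claw":-1}
    - {"dx":-0.557,"dy":-0.549,"dz":0.02,"yaw":0.825,"claw":-1}
    - {"dx":-0.557,"dy":-0.549,"dz":0.02,"yaw":0.825,"claw":-1}
    - {"dx":-0.557,"dy":-0.549,"dz":0.02,"yaw":0.825,"claw":-1}
    - {"dx":-0.557,"dy":-0.549,"dz":0.02,"yaw":0.825,"claw":-1}
    - {"dx":-0.557,"dy":-0.549,"dz":0.02,"yaw":0.825,"claw":-1}
    - {"dx":-0.557,"dy":-0.549,"dz":0.02,"yaw":0.825,"claw":-1}
    - {"dx":-0.557,"dy":-0.549,"dz":0.02,"yaw":0.825,"claw":-1}

```text
time: 1.72
tool_pos: [0.4001, 0.2008, 0.2213]
tool_rot: [-0.0, 0.742, 0.671, -0.0]
contact_force: [0.3, 0.6, 1.0]
gripper_width: 0.999
grasp_force: 0.0
```

```bash
python3 - <<'E'
from h import *
print(tang(manip.state()["tool_rot"]));print(go([.434,-.077,.16],1.469))
E
```

```text
1.4698530786140587
[-0.5459  0.1234  0.1226  0.0006]
```

Call:
send_rows:
  increments:
    - {"dx":-0.546,"dy":0.123,"dz":0.123,"claw":-1}
    - {"dx":-0.546,"dy":0.123,"dz":0.123,"claw":-1}
    - {"dx":-0.546,"dy":0.123,"dz":0.123,"claw":-1}
    - {"dx":-0.546,"dy":0.123,"dz":0.123,"claw":-1}
    - {"dx":-0.546,"dy":0.123,"dz":0.123,"claw":-1}
    - {"dx":-0.546,"dy":0.123,"dz":0.123,"claw":-1}
    - {"dx":-0.546,"dy":0.123,"dz":0.123,"claw":-1}
    - {"dx":-0.546,"dy":0.123,"dz":0.18,"claw":-1}
    - {"dx":-0.546,"dy":0.123,"dz":0.23,"claw":-1}
    - {"dx":-0.546,"dy":0.123,"dz":0.272,"claw":-1}
    - {"dx":-0.546,"dy":0.123,"dz":0.272,"claw":-1}
    - {"dx":-0.546,"dy":0.123,"dz":0.272,"claw":1}
    - {"dx":-0.546,"dy":0.123,"dz":0.272,"claw":1}
    - {"dx":-0.546,"dy":0.123,"dz":0.272,"claw":1}
    - {"dx":-0.546,"dy":0.123,"dz":0.272,"claw":1}
    - {"dx":-0.546,"dy":0.123,"dz":0.272,"claw":1}
    - {"dx":-0.546,"dy":0.123,"dz":0.272,"claw":1}
    - {"dx":-0.546,"dy":0.123,"dz":0.272,"claw":1}

```text
invalid input
```

```bash
python3 - <<'E'
from h import *
r=math.hypot(.242,.04);p0=math.atan2(.04,.242)
for k in range(1,21):
    th=1.7*k/20; print(k,round((r*(math.cos(p0)-math.cos(th+p0)))/.5,3), round(-(r*(math.sin(th+p0)-math.sin(p0)))/.5,3))
E
```

```text
1 0.009 -0.041
2 0.021 -0.081
3 0.036 -0.119
4 0.054 -0.157
5 0.076 -0.192
6 0.101 -0.226
7 0.128 -0.258
8 0.158 -0.287
9 0.19 -0.313
10 0.225 -0.336
11 0.261 -0.357
12 0.299 -0.374
13 0.338 -0.388
14 0.378 -0.399
15 0.419 -0.406
16 0.461 -0.41
17 0.503 -0.41
18 0.544 -0.407
19 0.585 -0.4
20 0.626 -0.39
```

Call:
send_rows:
  increments:
    - {"dx":-0.546,"dy":0.123,"dz":0.123,"yaw":0,"claw":-1}
    - {"dx":-0.546,"dy":0.123,"dz":0.123,"yaw":0,"claw":-1}
    - {"dx":-0.546,"dy":0.123,"dz":0.123,"yaw":0,"claw":-1}
    - {"dx":-0.546,"dy":0.123,"dz":0.123,"yaw":0,"claw":-1}
    - {"dx":-0.546,"dy":0.123,"dz":0.123,"yaw":0,"claw":-1}
    - {"dx":-0.546,"dy":0.123,"dz":0.123,"yaw":0,"claw":-1}
    - {"dx":-0.546,"dy":0.123,"dz":0.123,"yaw":0,"claw":-1}
    - {"dx":-0.546,"dy":0.123,"dz":0.18,"yaw":0,"claw":-1}
    - {"dx":-0.546,"dy":0.123,"dz":0.23,"yaw":0,"claw":-1}
    - {"dx":-0.546,"dy":0.123,"dz":0.272,"yaw":0,"claw":-1}
    - {"dx":-0.546,"dy":0.123,"dz":0.272,"yaw":0,"claw":-1}

```text
time: 3.1
tool_pos: [0.4326, -0.0755, 0.084]
tool_rot: [-0.002, 0.741, 0.671, -0.001]
contact_force: [-0.6, -0.4, 0.4]
gripper_width: 0.999
grasp_force: 0.0
```

Next I'll check that the fingers straddle the bar.

```bash
python3 - <<'E'
from h import *
a=manip.grab_frame("scene")[:,:,::-1]
cv2.imwrite("pics/c3.png",cv2.resize(a[140:240,280:410],None,fx=5,fy=5,interpolation=cv2.INTER_CUBIC))
E
```

```text
(no output)
```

View pics/c3.png

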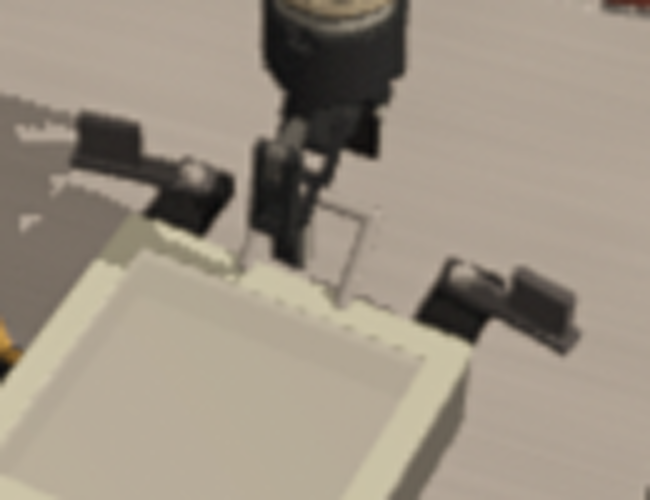

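```bash
python3 - <<'E'
from h import *
t=np.array([.5696,-.0921]);th=-.102;R=np.array([[math.cos(th),-math.sin(th)],[math.sin(th),math.cos(th)]])
c=lambda x,y,z:[*(t+R@[x,y]),z]
P=[c(-.136,.03,.104),c(-.136,-.03,.104),c(-.106,.03,.068),c(-.106,-.03,.068),c(-.106,.106,.068),c(-.106,-.106,.068),list(manip.state()["tool_pos"]),c(-.136+.05,.0,.098)]
print((proj("scene",P)-[280,140]+.5)*5)
E
```

```text
[[372.66643681 215.19238579]
 [275.19317223 178.47035722]
 [346.63963896 294.71829044]
 [250.29777961 257.23648951]
 [472.45903032 343.66832537]
 [131.87644353 211.16466802]
 [326.83525681 219.71934999]
 [282.61742341 264.24112239]]
```

The model projection matches the picture: the bar end is at (373,215) and the front fingertip at (283,264). The fingers are centred on the bar, so I'll close.

Call:
send_rows:
  increments:
    - {"dx":0,"dy":0,"dz":0,"yaw":0,"claw":1}
    - {"dx":0,"dy":0,"dz":0,"yaw":0,"claw":1}
    - {"dx":0,"dy":0,"dz":0,"yaw":0,"claw":1}
    - {"dx":0,"dy":0,"dz":0,"yaw":0,"claw":1}
    - {"dx":0,"dy":0,"dz":0,"yaw":0,"claw":1}
    - {"dx":0,"dy":0,"dz":0,"yaw":0,"claw":1}
    - {"dx":0,"dy":0,"dz":0,"yaw":0,"claw":1}
    - {"dx":0,"dy":0,"dz":0,"yaw":0,"claw":1}

```text
time: 4.15
tool_pos: [0.4341, -0.0774, 0.0857]
tool_rot: [0.0, 0.742, 0.67, 0.0]
contact_force: [0.3, 0.2, 2.7]
gripper_width: 0.093
grasp_force: 58.5
```

Call:
send_rows:
  increments:
    - {"dx":0,"dy":0.009,"dz":-0.041,"yaw":0,"claw":1}
    - {"dx":0,"dy":0.021,"dz":-0.081,"yaw":0,"claw":1}
    - {"dx":0,"dy":0.036,"dz":-0.119,"yaw":0,"claw":1}
    - {"dx":0,"dy":0.054,"dz":-0.157,"yaw":0,"claw":1}
    - {"dx":0,"dy":0.076,"dz":-0.192,"yaw":0,"claw":1}
    - {"dx":0,"dy":0.101,"dz":-0.226,"yaw":0,"claw":1}
    - {"dx":0,"dy":0.128,"dz":-0.258,"yaw":0,"claw":1}
    - {"dx":0,"dy":0.158,"dz":-0.287,"yaw":0,"claw":1}
    - {"dx":0,"dy":0.19,"dz":-0.313,"yaw":0,"claw":1}
    - {"dx":0,"dy":0.225,"dz":-0.336,"yaw":0,"claw":1}
    - {"dx":0,"dy":0.225,"dz":-0.336,"yaw":0,"claw":1}

```text
time: 5.52
tool_pos: [0.5471, -0.0894, 0.2586]
tool_rot: [0.002, 0.742, 0.67, 0.0]
contact_force: [-5.4, -2.7, 10.2]
gripper_width: 0.09
grasp_force: 59.9
```

Call:
send_rows:
  increments:
    - {"dx":0,"dy":0.036,"dz":-0.021,"yaw":0,"claw":1}
    - {"dx":0,"dy":0.074,"dz":-0.038,"yaw":0,"claw":1}
    - {"dx":0,"dy":0.113,"dz":-0.052,"yaw":0,"claw":1}
    - {"dx":0,"dy":0.153,"dz":-0.063,"yaw":0,"claw":1}
    - {"dx":0,"dy":0.194,"dz":-0.07,"yaw":0,"claw":1}
    - {"dx":0,"dy":0.236,"dz":-0.074,"yaw":0,"claw":1}
    - {"dx":0,"dy":0.278,"dz":-0.074,"yaw":0,"claw":1}
    - {"dx":0,"dy":0.319,"dz":-0.071,"yaw":0,"claw":1}
    - {"dx":0,"dy":0.36,"dz":-0.064,"yaw":0,"claw":1}
    - {"dx":0,"dy":0.401,"dz":-0.054,"yaw":0,"claw":1}
    - {"dx":0,"dy":0.401,"dz":-0.054,"yaw":0,"claw":1}

```text
time: 6.9
tool_pos: [0.748, -0.1104, 0.2838]
tool_rot: [0.003, 0.742, 0.67, 0.001]
contact_force: [3.5, -5.0, 4.3]
gripper_width: 0.09
grasp_force: 61.8
```

```bash
python3 - <<'E'
from h import *
for n in("top","scene"): cv2.imwrite(f"pics/{n}1.png",manip.grab_frame(n)[:,:,::-1])
E
```

```text
(no output)
```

View pics/scene1.png

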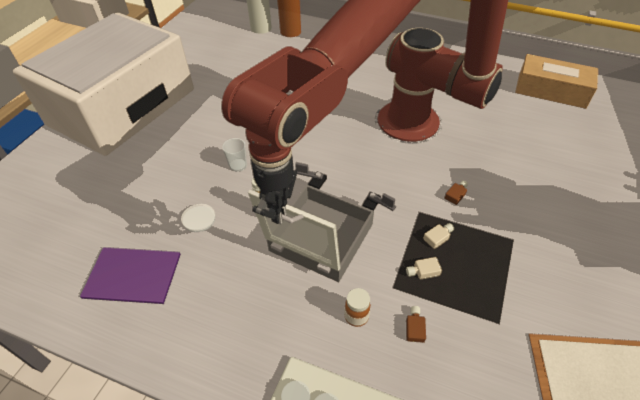

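The lid is open and leaning back, and the flasks haven't moved. The handle can be released.

Call:
send_rows:
  increments:
    - {"dx":0,"dy":0,"dz":0,"yaw":0,"claw":0}
    - {"dx":0,"dy":0,"dz":0,"yaw":0,"claw":0}
    - {"dx":0,"dy":0,"dz":0,"yaw":0,"claw":0}
    - {"dx":0,"dy":0,"dz":-0.07,"yaw":0,"claw":0}
    - {"dx":0,"dy":0,"dz":-0.14,"yaw":0,"claw":0}
    - {"dx":0,"dy":0,"dz":-0.14,"yaw":0,"claw":0}

```text
time: 7.75
tool_pos: [0.7462, -0.1089, 0.3554]
tool_rot: [0.003, 0.742, 0.67, 0.002]
contact_force: [0.5, 0.0, 0.1]
gripper_width: 0.504
grasp_force: 0.0
```

```bash
python3 - <<'E'
from h import *
print(go([.571,.201,.15],2.198),go([.571,.201,.003],2.198))
E
```

```text
[ 0.5813 -0.4112  0.4109 -0.4856] [ 0.5813 -0.4112  0.7049 -0.4856]
```

Call:
send_rows:
  increments:
    - {"dx":0.581,"dy":-0.411,"dz":0,"yaw":-0.486,"claw":-1}
    - {"dx":0.581,"dy":-0.411,"dz":0,"yaw":-0.486,"claw":-1}
    - {"dx":0.581,"dy":-0.411,"dz":0,"yaw":-0.486,"claw":-1}
    - {"dx":0.581,"dy":-0.411,"dz":0.2,"yaw":-0.486,"claw":-1}
    - {"dx":0.581,"dy":-0.411,"dz":0.411,"yaw":-0.486,"claw":-1}
    - {"dx":0.581,"dy":-0.411,"dz":0.411,"yaw":-0.486,"claw":-1}
    - {"dx":0.581,"dy":-0.411,"dz":0.411,"yaw":-0.486,"claw":-1}
    - {"dx":0.581,"dy":-0.411,"dz":0.411,"yaw":-0.486,"claw":-1}
    - {"dx":0.581,"dy":-0.411,"dz":0.411,"yaw":-0.486,"claw":-1}
    - {"dx":0.581,"dy":-0.411,"dz":0.411,"yaw":-0.486,"claw":-1}

```text
time: 9.0
tool_pos: [0.5723, 0.2004, 0.1475]
tool_rot: [0.002, 0.455, 0.891, 0.001]
contact_force: [0.1, 0.1, 0.6]
gripper_width: 1.001
grasp_force: 0.0
```

```bash
python3 - <<'E'
from h import *
s=manip.state();print(tang(s["tool_rot"]),go([.571,.201,.003],2.198))
cv2.imwrite("pics/s2.png",cv2.resize(manip.grab_frame("scene")[:,:,::-1][200:330,380:530],None,fx=5,fy=4.6,interpolation=cv2.INTER_CUBIC))
E
```

```text
2.1974093552635803 [ 0.0025 -0.0013  0.2891 -0.0004]
```

View pics/s2.png

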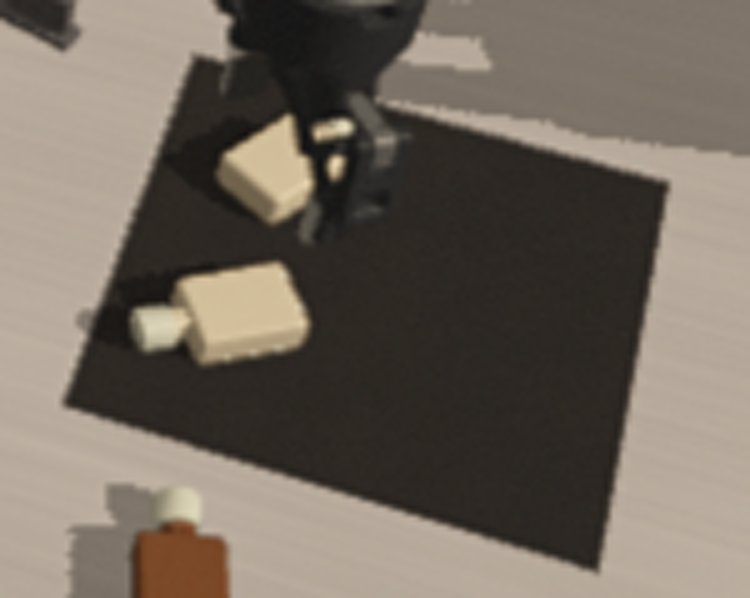

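The cream flask under test is at crop (240,315), with its cap at (155,327), where I measured it before. The brown look-alike is at (180,560), off the mat. I'll descend and grip.

Call:
send_rows:
  increments:
    - {"dx":0.002,"dy":-0.001,"dz":0.1,"yaw":0,"claw":-1}
    - {"dx":0.002,"dy":-0.001,"dz":0.2,"yaw":0,"claw":-1}
    - {"dx":0.002,"dy":-0.001,"dz":0.26,"yaw":0,"claw":-1}
    - {"dx":0.002,"dy":-0.001,"dz":0.288,"yaw":0,"claw":-1}
    - {"dx":0.002,"dy":-0.001,"dz":0.288,"yaw":0,"claw":-1}
    - {"dx":0.002,"dy":-0.001,"dz":0.288,"yaw":0,"claw":1}
    - {"dx":0.002,"dy":-0.001,"dz":0.288,"yaw":0,"claw":1}
    - {"dx":0.002,"dy":-0.001,"dz":0.288,"yaw":0,"claw":1}
    - {"dx":0.002,"dy":-0.001,"dz":0.288,"yaw":0,"claw":1}
    - {"dx":0.002,"dy":-0.001,"dz":0.288,"yaw":0,"claw":1}
    - {"dx":0.002,"dy":-0.001,"dz":0.288,"yaw":0,"claw":1}

```text
time: 10.42
tool_pos: [0.5707, 0.2017, 0.0029]
tool_rot: [0.001, 0.454, 0.891, 0.001]
contact_force: [-0.2, 0.8, 5.8]
gripper_width: 0.507
grasp_force: 61.6
```

```bash
cat >> h.py <<'E'
T=np.array([.5696,-.0915]);TH=-.102
def ch(x,y,z): return [T[0]+math.cos(TH)*x-math.sin(TH)*y,T[1]+math.sin(TH)*x+math.cos(TH)*y,z]
E
python3 - <<'E'
from h import *
print(ch(0,-.04,.14),go(ch(-.005,-.04,.14),1.469))
E
```

```text
[np.float64(0.5655270710406421), np.float64(-0.13129210034280703), 0.14] [-0.5264 -0.407  -0.2742  0.4862]
```

Call:
send_rows:
  increments:
    - {"dx":0,"dy":0,"dz":-0.05,"yaw":0,"claw":1}
    - {"dx":0,"dy":0,"dz":-0.12,"yaw":0,"claw":1}
    - {"dx":0,"dy":0,"dz":-0.2,"yaw":0,"claw":1}
    - {"dx":0,"dy":0,"dz":-0.274,"yaw":0,"claw":1}
    - {"dx":-0.09,"dy":-0.07,"dz":-0.274,"yaw":0.08,"claw":1}
    - {"dx":-0.17,"dy":-0.13,"dz":-0.274,"yaw":0.16,"claw":1}
    - {"dx":-0.25,"dy":-0.19,"dz":-0.274,"yaw":0.24,"claw":1}
    - {"dx":-0.33,"dy":-0.25,"dz":-0.274,"yaw":0.32,"claw":1}
    - {"dx":-0.41,"dy":-0.31,"dz":-0.274,"yaw":0.4,"claw":1}
    - {"dx":-0.48,"dy":-0.37,"dz":-0.274,"yaw":0.46,"claw":1}
    - {"dx":-0.526,"dy":-0.407,"dz":-0.274,"yaw":0.486,"claw":1}
    - {"dx":-0.526,"dy":-0.407,"dz":-0.274,"yaw":0.486,"claw":1}
    - {"dx":-0.526,"dy":-0.407,"dz":-0.274,"yaw":0.486,"claw":1}

```text
time: 12.05
tool_pos: [0.5585, -0.1304, 0.1374]
tool_rot: [-0.001, 0.742, 0.67, -0.0]
contact_force: [0.6, -0.3, -1.6]
gripper_width: 0.502
grasp_force: 65.6
```

```bash
python3 - <<'E'
from h import *
s=manip.state();print(tang(s["tool_rot"]),go(ch(-.005,-.04,.008),1.469))
cv2.imwrite("pics/s3.png",cv2.resize(manip.grab_frame("scene")[:,:,::-1][130:330,220:520],None,fx=2.6,fy=2.6,interpolation=cv2.INTER_CUBIC))
E
```

```text
1.4697471463068983 [-0.0003  0.0043  0.2587  0.0005]
```

View pics/s3.png

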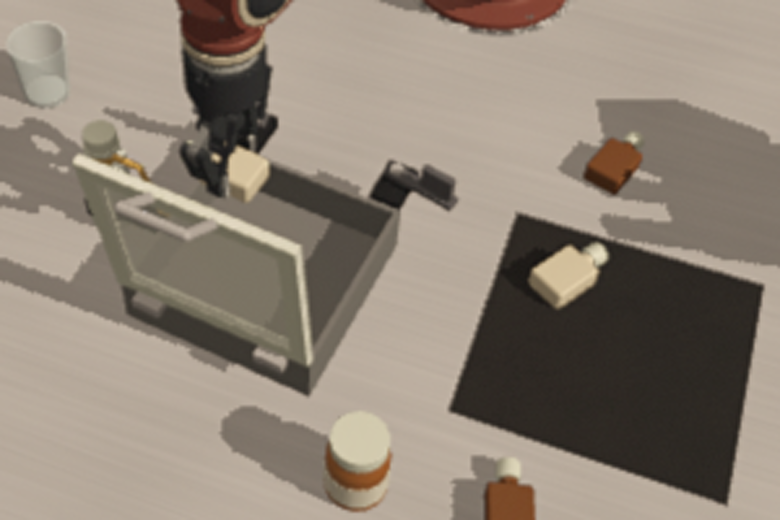

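The flask is held level over the open chamber, and the other one is still at crop (565,275). I'll lower this one and release it with a partial opening.

Call:
send_rows:
  increments:
    - {"dx":0,"dy":0.004,"dz":0.08,"yaw":0,"claw":1}
    - {"dx":0,"dy":0.004,"dz":0.16,"yaw":0,"claw":1}
    - {"dx":0,"dy":0.004,"dz":0.22,"yaw":0,"claw":1}
    - {"dx":0,"dy":0.004,"dz":0.25,"yaw":0,"claw":1}
    - {"dx":0,"dy":0.004,"dz":0.258,"yaw":0,"claw":1}
    - {"dx":0,"dy":0.004,"dz":0.258,"yaw":0,"claw":1}
    - {"dx":0,"dy":0.004,"dz":0.258,"yaw":0,"claw":-0.5}
    - {"dx":0,"dy":0.004,"dz":0.258,"yaw":0,"claw":-0.5}
    - {"dx":0,"dy":0.004,"dz":0.258,"yaw":0,"claw":-0.5}
    - {"dx":0,"dy":0.004,"dz":0.258,"yaw":0,"claw":-0.5}
    - {"dx":0,"dy":0.004,"dz":0.15,"yaw":0,"claw":-0.5}
    - {"dx":0,"dy":0.004,"dz":0.03,"yaw":0,"claw":-0.5}
    - {"dx":0,"dy":0.004,"dz":-0.06,"yaw":0,"claw":-0.5}
    - {"dx":0,"dy":0.004,"dz":-0.06,"yaw":0,"claw":-0.5}

```text
time: 13.85
tool_pos: [0.5638, -0.1323, 0.1737]
tool_rot: [0.005, 0.742, 0.67, 0.002]
contact_force: [-0.3, 0.4, 0.1]
gripper_width: 0.748
grasp_force: 0.0
```

```bash
python3 - <<'E'
from h import *
a=2.585
p=[.4503-.01*math.cos(a),.2093-.01*math.sin(a)]
print(p,go([*p,.15],a))
E
```

```text
[0.4587906012458062, 0.20401703771689456] [ 0.6479 -0.277   0.0474 -0.7438]
```

Call:
send_rows:
  increments:
    - {"dx":0.648,"dy":-0.277,"dz":0.047,"yaw":-0.744,"claw":-1}
    - {"dx":0.648,"dy":-0.277,"dz":0.047,"yaw":-0.744,"claw":-1}
    - {"dx":0.648,"dy":-0.277,"dz":0.047,"yaw":-0.744,"claw":-1}
    - {"dx":0.648,"dy":-0.277,"dz":0.047,"yaw":-0.744,"claw":-1}
    - {"dx":0.648,"dy":-0.277,"dz":0.047,"yaw":-0.744,"claw":-1}
    - {"dx":0.648,"dy":-0.277,"dz":0.047,"yaw":-0.744,"claw":-1}
    - {"dx":0.648,"dy":-0.277,"dz":0.047,"yaw":-0.744,"claw":-1}
    - {"dx":0.648,"dy":-0.277,"dz":0.047,"yaw":-0.744,"claw":-1}
    - {"dx":0.648,"dy":-0.277,"dz":0.047,"yaw":-0.744,"claw":-1}

```text
time: 14.98
tool_pos: [0.4561, 0.2041, 0.1439]
tool_rot: [-0.0, 0.276, 0.961, -0.0]
contact_force: [-0.6, -1.3, 0.8]
gripper_width: 0.998
grasp_force: 0.0
```

```bash
python3 - <<'E'
from h import *
a=2.585
s=manip.state();print(tang(s["tool_rot"]),go([.4588,.204,.003],a))
i=manip.grab_frame("scene")[:,:,::-1]
cv2.imwrite("pics/s4.png",np.hstack([cv2.resize(i[150:290,255:395],None,fx=2.8,fy=2.8,interpolation=cv2.INTER_CUBIC),cv2.resize(i[200:298,380:478],None,fx=4,fy=4,interpolation=cv2.INTER_CUBIC)]))
E
```

```text
2.582894773554833 [-0.0046  0.0027  0.2819 -0.0014]
```

View pics/s4.png

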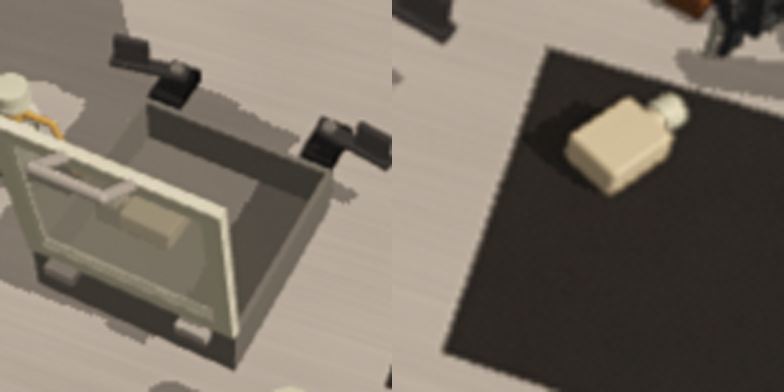

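```bash
python3 - <<'E'
from h import *
a=2.585;u=np.array([math.cos(a),math.sin(a)]);v=np.array([-u[1],u[0]]);c=np.array([.4503,.2093])
P=[manip.state()["tool_pos"],[*(c+.033*u),.02]]+[[*(c+x*u+y*v),.028] for x,y in((.016,.022),(.016,-.022),(-.042,-.022),(-.042,.022))]
print(((proj("scene",P)-[380,200]+.5)*4+[392,0]).round())
E
```

```text
[[659.  18.]
 [667. 107.]
 [629.  92.]
 [675. 133.]
 [614. 175.]
 [568. 132.]]
```

Flask B's projected corners match the picture, so I'll descend and grip.

Call:
send_rows:
  increments:
    - {"dx":-0.004,"dy":0.002,"dz":0.1,"yaw":-0.001,"claw":-1}
    - {"dx":-0.004,"dy":0.002,"dz":0.2,"yaw":-0.001,"claw":-1}
    - {"dx":-0.004,"dy":0.002,"dz":0.26,"yaw":-0.001,"claw":-1}
    - {"dx":-0.004,"dy":0.002,"dz":0.284,"yaw":-0.001,"claw":-1}
    - {"dx":-0.004,"dy":0.002,"dz":0.284,"yaw":-0.001,"claw":-1}
    - {"dx":-0.004,"dy":0.002,"dz":0.284,"yaw":-0.001,"claw":1}
    - {"dx":-0.004,"dy":0.002,"dz":0.284,"yaw":-0.001,"claw":1}
    - {"dx":-0.004,"dy":0.002,"dz":0.284,"yaw":-0.001,"claw":1}
    - {"dx":-0.004,"dy":0.002,"dz":0.284,"yaw":-0.001,"claw":1}
    - {"dx":-0.004,"dy":0.002,"dz":0.284,"yaw":-0.001,"claw":1}
    - {"dx":-0.004,"dy":0.002,"dz":0.284,"yaw":-0.001,"claw":1}

```text
time: 16.4
tool_pos: [0.4595, 0.2054, 0.004]
tool_rot: [0.001, 0.274, 0.962, 0.001]
contact_force: [-0.6, 0.4, 5.8]
gripper_width: 0.505
grasp_force: 63.8
```

```bash
python3 - <<'E'
from h import *
print(go(ch(-.005,.042,.15),1.469))
E
```

```text
[-0.4541 -0.3176 -0.292   0.7453]
```

Call:
send_rows:
  increments:
    - {"dx":0,"dy":0,"dz":-0.05,"yaw":0,"claw":1}
    - {"dx":0,"dy":0,"dz":-0.12,"yaw":0,"claw":1}
    - {"dx":0,"dy":0,"dz":-0.2,"yaw":0,"claw":1}
    - {"dx":0,"dy":0,"dz":-0.29,"yaw":0,"claw":1}
    - {"dx":-0.06,"dy":-0.04,"dz":-0.32,"yaw":0.1,"claw":1}
    - {"dx":-0.12,"dy":-0.08,"dz":-0.32,"yaw":0.2,"claw":1}
    - {"dx":-0.18,"dy":-0.12,"dz":-0.32,"yaw":0.3,"claw":1}
    - {"dx":-0.24,"dy":-0.17,"dz":-0.32,"yaw":0.4,"claw":1}
    - {"dx":-0.3,"dy":-0.21,"dz":-0.32,"yaw":0.5,"claw":1}
    - {"dx":-0.36,"dy":-0.25,"dz":-0.32,"yaw":0.6,"claw":1}
    - {"dx":-0.42,"dy":-0.29,"dz":-0.32,"yaw":0.69,"claw":1}
    - {"dx":-0.454,"dy":-0.318,"dz":-0.32,"yaw":0.745,"claw":1}
    - {"dx":-0.454,"dy":-0.318,"dz":-0.32,"yaw":0.745,"claw":1}
    - {"dx":-0.454,"dy":-0.318,"dz":-0.32,"yaw":0.745,"claw":1}

```text
time: 18.15
tool_pos: [0.5667, -0.0491, 0.1617]
tool_rot: [-0.001, 0.742, 0.671, -0.0]
contact_force: [-0.2, -0.7, -2.1]
gripper_width: 0.504
grasp_force: 62.9
```

```bash
python3 - <<'E'
from h import *
s=manip.state();print(tang(s["tool_rot"]),go(ch(-.005,.042,.009),1.469))
cv2.imwrite("pics/s5.png",cv2.resize(manip.grab_frame("scene")[:,:,::-1][130:330,220:520],None,fx=2.6,fy=2.6,interpolation=cv2.INTER_CUBIC))
E
```

```text
1.47036332473833 [3.000e-04 4.500e-03 3.055e-01 9.000e-04]
```

View pics/s5.png

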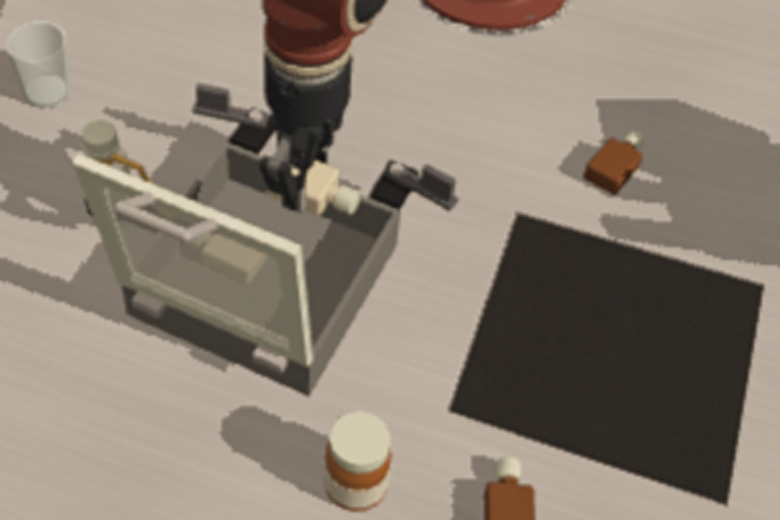

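Flask B is level with its cap to the left, and flask A shows through the lid at (235,255). I'll lower this one and release.

Call:
send_rows:
  increments:
    - {"dx":0,"dy":0.004,"dz":0.08,"yaw":0,"claw":1}
    - {"dx":0,"dy":0.004,"dz":0.16,"yaw":0,"claw":1}
    - {"dx":0,"dy":0.004,"dz":0.24,"yaw":0,"claw":1}
    - {"dx":0,"dy":0.004,"dz":0.29,"yaw":0,"claw":1}
    - {"dx":0,"dy":0.004,"dz":0.305,"yaw":0,"claw":1}
    - {"dx":0,"dy":0.004,"dz":0.305,"yaw":0,"claw":1}
    - {"dx":0,"dy":0.004,"dz":0.305,"yaw":0,"claw":-0.5}
    - {"dx":0,"dy":0.004,"dz":0.305,"yaw":0,"claw":-0.5}
    - {"dx":0,"dy":0.004,"dz":0.305,"yaw":0,"claw":-0.5}
    - {"dx":0,"dy":0.004,"dz":0.305,"yaw":0,"claw":-0.5}
    - {"dx":0,"dy":0.004,"dz":0.18,"yaw":0,"claw":-0.5}
    - {"dx":0,"dy":0.004,"dz":0.06,"yaw":0,"claw":-0.5}
    - {"dx":0,"dy":0.004,"dz":-0.06,"yaw":0,"claw":-0.5}
    - {"dx":0,"dy":-0.1,"dz":-0.18,"yaw":0,"claw":0}
    - {"dx":0,"dy":-0.2,"dz":-0.25,"yaw":0,"claw":0}
    - {"dx":0,"dy":-0.3,"dz":-0.25,"yaw":0,"claw":0}
    - {"dx":0,"dy":-0.3,"dz":-0.25,"yaw":0,"claw":0}

```text
time: 20.32
tool_pos: [0.416, -0.0342, 0.2895]
tool_rot: [0.003, 0.742, 0.67, 0.002]
contact_force: [0.0, -0.6, 0.4]
gripper_width: 0.505
grasp_force: 0.0
```

```bash
python3 - <<'E'
from h import *
print(go([.7465,-.1095,.36],1.4697),go([.7465,-.1095,.282]))
a=manip.grab_frame("top")[:,:,::-1]
cv2.imwrite("pics/t5.png",cv2.resize(a[100:260,160:430],None,fx=2.9,fy=2.9,interpolation=cv2.INTER_CUBIC))
E
```

```text
[-8.270e-02  6.729e-01 -1.409e-01 -5.000e-04] [-0.0827  0.6729  0.0151]
```

View pics/t5.png

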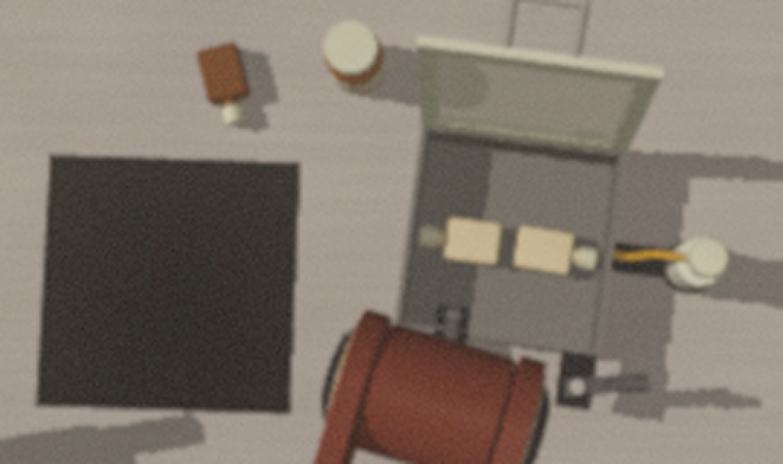

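Both flasks lie flat on the chamber floor at (472,240) and (543,250), and the mat is empty. Next I'll close the lid.

Call:
send_rows:
  increments:
    - {"dx":0,"dy":0,"dz":-0.12,"yaw":0,"claw":0}
    - {"dx":-0.04,"dy":0.1,"dz":-0.15,"yaw":0,"claw":0}
    - {"dx":-0.083,"dy":0.673,"dz":-0.15,"yaw":0,"claw":0}
    - {"dx":-0.083,"dy":0.673,"dz":-0.15,"yaw":0,"claw":0}
    - {"dx":-0.083,"dy":0.673,"dz":-0.15,"yaw":0,"claw":0}
    - {"dx":-0.083,"dy":0.673,"dz":-0.15,"yaw":0,"claw":0}
    - {"dx":-0.083,"dy":0.673,"dz":-0.15,"yaw":0,"claw":0}
    - {"dx":-0.083,"dy":0.673,"dz":-0.15,"yaw":0,"claw":0}
    - {"dx":-0.083,"dy":0.673,"dz":-0.15,"yaw":0,"claw":0}
    - {"dx":-0.083,"dy":0.673,"dz":-0.15,"yaw":0,"claw":0}

```text
time: 21.62
tool_pos: [0.7481, -0.1098, 0.3629]
tool_rot: [0.0, 0.742, 0.67, 0.0]
contact_force: [-0.3, 0.1, 0.2]
gripper_width: 0.499
grasp_force: 0.0
```

```bash
python3 - <<'E'
from h import *
print(go([.748,-.1104,.2835],1.4697))
E
```

```text
[-1.300e-03 -1.000e-04  1.588e-01 -2.000e-04]
```

Call:
send_rows:
  increments:
    - {"dx":0,"dy":0,"dz":0.06,"yaw":0,"claw":0}
    - {"dx":0,"dy":0,"dz":0.12,"yaw":0,"claw":0}
    - {"dx":0,"dy":0,"dz":0.158,"yaw":0,"claw":0}
    - {"dx":0,"dy":0,"dz":0.158,"yaw":0,"claw":0}
    - {"dx":0,"dy":0,"dz":0.158,"yaw":0,"claw":1}
    - {"dx":0,"dy":0,"dz":0.158,"yaw":0,"claw":1}
    - {"dx":0,"dy":0,"dz":0.158,"yaw":0,"claw":1}
    - {"dx":0,"dy":0,"dz":0.158,"yaw":0,"claw":1}
    - {"dx":0,"dy":0,"dz":0.158,"yaw":0,"claw":1}
    - {"dx":0,"dy":0,"dz":0.158,"yaw":0,"claw":1}

```text
time: 22.88
tool_pos: [0.7493, -0.1101, 0.2856]
tool_rot: [0.001, 0.742, 0.67, 0.001]
contact_force: [0.3, -0.0, 6.1]
gripper_width: 0.084
grasp_force: 59.0
```

```bash
python3 - <<'E'
from h import *
s=manip.state();p=s["tool_pos"]
h=np.array(ch(.106,0,0));xd=(p[:2]-h[:2])@[math.cos(TH),math.sin(TH)];zz=p[2]+.019-.064
r=math.hypot(.242,.04);p0=math.atan2(.04,.242)
phi=math.atan2(zz,-xd);print("angle",phi-p0,math.hypot(xd,zz),r)
a0=phi
for k in range(1,19):
    a=phi+(p0-phi)*k/18; print(k,round(r*(-math.cos(a)+math.cos(phi))/.5,3),round(-r*(math.sin(a)-math.sin(phi))/.5,3))
E
```

```text
angle 1.7080046048269844 0.2519102027993424 0.24528350943347169
1 -0.045 -0.012
2 -0.091 -0.019
3 -0.137 -0.022
4 -0.184 -0.021
5 -0.23 -0.015
6 -0.276 -0.005
7 -0.32 0.01
8 -0.362 0.029
9 -0.403 0.051
10 -0.442 0.077
11 -0.477 0.107
12 -0.51 0.14
13 -0.539 0.176
14 -0.565 0.215
15 -0.588 0.256
16 -0.606 0.299
17 -0.62 0.343
18 -0.629 0.389
```

Call:
send_rows:
  increments:
    - {"dx":0,"dy":-0.045,"dz":-0.012,"yaw":0,"claw":1}
    - {"dx":0,"dy":-0.091,"dz":-0.019,"yaw":0,"claw":1}
    - {"dx":0,"dy":-0.137,"dz":-0.022,"yaw":0,"claw":1}
    - {"dx":0,"dy":-0.184,"dz":-0.021,"yaw":0,"claw":1}
    - {"dx":0,"dy":-0.23,"dz":-0.015,"yaw":0,"claw":1}
    - {"dx":0,"dy":-0.276,"dz":-0.005,"yaw":0,"claw":1}
    - {"dx":0,"dy":-0.32,"dz":0.01,"yaw":0,"claw":1}
    - {"dx":0,"dy":-0.362,"dz":0.029,"yaw":0,"claw":1}
    - {"dx":0,"dy":-0.403,"dz":0.051,"yaw":0,"claw":1}
    - {"dx":0,"dy":-0.442,"dz":0.077,"yaw":0,"claw":1}
    - {"dx":0,"dy":-0.477,"dz":0.107,"yaw":0,"claw":1}
    - {"dx":0,"dy":-0.51,"dz":0.14,"yaw":0,"claw":1}
    - {"dx":0,"dy":-0.539,"dz":0.176,"yaw":0,"claw":1}
    - {"dx":0,"dy":-0.565,"dz":0.215,"yaw":0,"claw":1}
    - {"dx":0,"dy":-0.588,"dz":0.256,"yaw":0,"claw":1}
    - {"dx":0,"dy":-0.606,"dz":0.299,"yaw":0,"claw":1}
    - {"dx":0,"dy":-0.62,"dz":0.343,"yaw":0,"claw":1}
    - {"dx":0,"dy":-0.625,"dz":0.365,"yaw":0,"claw":1}
    - {"dx":0,"dy":-0.625,"dz":0.365,"yaw":0,"claw":1}

```text
time: 25.25
tool_pos: [0.4364, -0.077, 0.0992]
tool_rot: [-0.002, 0.742, 0.67, -0.0]
contact_force: [-2.8, 6.0, -2.0]
gripper_width: 0.09
grasp_force: 67.9
```

Call:
send_rows:
  increments:
    - {"dx":0,"dy":-0.003,"dz":0.012,"yaw":0,"claw":1}
    - {"dx":0,"dy":-0.004,"dz":0.02,"yaw":0,"claw":1}
    - {"dx":0,"dy":-0.004,"dz":0.024,"yaw":0,"claw":1}
    - {"dx":0,"dy":-0.004,"dz":0.024,"yaw":0,"claw":1}

```text
time: 25.75
tool_pos: [0.4344, -0.0768, 0.0884]
tool_rot: [-0.003, 0.742, 0.67, -0.0]
contact_force: [-5.2, 6.7, 1.6]
gripper_width: 0.086
grasp_force: 68.4
```

Call:
send_rows:
  increments:
    - {"dx":0,"dy":0,"dz":0.006,"yaw":0,"claw":1}
    - {"dx":0,"dy":0,"dz":0.01,"yaw":0,"claw":1}
    - {"dx":0,"dy":0,"dz":0.01,"yaw":0,"claw":1}

```text
time: 26.12
tool_pos: [0.4341, -0.0768, 0.0866]
tool_rot: [-0.004, 0.742, 0.67, -0.002]
contact_force: [-17.1, 10.2, 22.3]
gripper_width: 0.091
grasp_force: 71.9
```

A 22 N push-back at the original grip height means the lid is shut. I'll release, rise, and then measure the button angles.

Call:
send_rows:
  increments:
    - {"dx":0,"dy":0,"dz":-0.008,"yaw":0,"claw":1}
    - {"dx":0,"dy":0,"dz":-0.008,"yaw":0,"claw":-0.2}
    - {"dx":0,"dy":0,"dz":-0.008,"yaw":0,"claw":-0.2}
    - {"dx":0,"dy":0,"dz":-0.008,"yaw":0,"claw":-0.2}
    - {"dx":0,"dy":0,"dz":-0.1,"yaw":0,"claw":-0.2}
    - {"dx":0,"dy":0,"dz":-0.2,"yaw":0,"claw":-0.2}
    - {"dx":0.35,"dy":0,"dz":-0.25,"yaw":0,"claw":-0.2}
    - {"dx":0.35,"dy":0,"dz":-0.25,"yaw":0,"claw":-0.2}
    - {"dx":0.35,"dy":0,"dz":-0.25,"yaw":0,"claw":-0.2}
    - {"dx":0.35,"dy":0,"dz":-0.25,"yaw":0,"claw":-0.2}

```text
time: 27.38
tool_pos: [0.4539, 0.0987, 0.2098]
tool_rot: [0.001, 0.74, 0.672, 0.001]
contact_force: [-0.4, -0.5, 0.4]
gripper_width: 0.599
grasp_force: 0.0
```

```bash
python3 - <<'E'
from h import *
i=manip.grab_frame("scene")[:,:,::-1]
cv2.imwrite("pics/s6.png",cv2.resize(i[150:280,260:410],None,fx=5,fy=4.6,interpolation=cv2.INTER_CUBIC))
def F(side,a):  # fin top-ridge ends in crop pixels
    pv=np.array([-.14,.085*side]);d=np.array([math.sin(a),side*math.cos(a)])
    P=[ch(*(pv+r*d),z) for r,z in((.03,.108),(.068,.108),(.068,.078),(.072,.074),(0,.078))]
    return ((proj("scene",P)-[260,150]+.5)*[5,4.6]).round().tolist()
for s in(1,-1):
    for a in(0,.1,.2): print(s,a,F(s,a))
P=[ch(x,y,.068) for x,y in((-.106,.106),(-.106,-.106),(.106,.106))]+[ch(-.136,.03,.104),ch(-.136,-.03,.104)];print(((proj("scene",P)-[260,150]+.5)*[5,4.6]).round().tolist())
E
```

```text
1 0 [[620.0, 193.0], [686.0, 215.0], [679.0, 249.0], [685.0, 255.0], [565.0, 208.0]]
1 0.1 [[618.0, 196.0], [680.0, 223.0], [674.0, 256.0], [680.0, 263.0], [565.0, 208.0]]
1 0.2 [[615.0, 199.0], [674.0, 230.0], [668.0, 263.0], [673.0, 271.0], [565.0, 208.0]]
-1 0 [[246.0, 63.0], [187.0, 43.0], [190.0, 77.0], [185.0, 80.0], [293.0, 113.0]]
-1 0.1 [[243.0, 67.0], [182.0, 50.0], [185.0, 84.0], [179.0, 87.0], [293.0, 113.0]]
-1 0.2 [[241.0, 70.0], [178.0, 58.0], [180.0, 92.0], [174.0, 95.0], [293.0, 113.0]]
[[574.0, 270.0], [233.0, 149.0], [399.0, 543.0], [474.0, 152.0], [376.0, 118.0]]
```

View pics/s6.png

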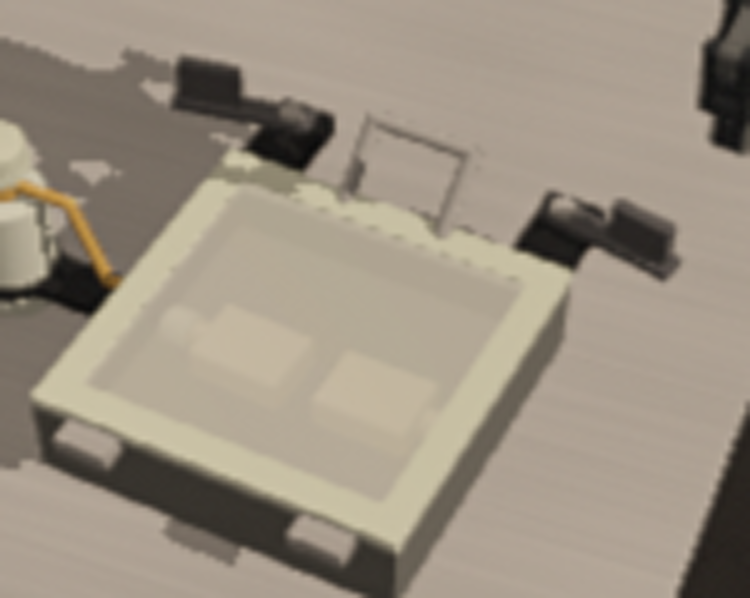

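The lid is shut with both flasks flat inside, at (255,345) and (375,395). Both fins match the model at about 0.18 rad: left (615,203)-(675,235), right (178,58)-(241,66).

```bash
cat >> h.py <<'E'
T[1]=-.092
def fin(side,a): return ch(-.14+.049*math.sin(a),side*(.085+.049*math.cos(a)) ,0)[:2], TH+side*(math.pi/2-a)
E
python3 - <<'E'
from h import *
p,a=fin(1,.18);print(p,a,go([*p,.15],a),go([*p,.084],a))
E
```

```text
[np.float64(0.4526182059057733), np.float64(0.05387800404453952)] 1.2887963267948965 [-0.0862  0.0064  0.1184  0.1225] [-0.0862  0.0064  0.2504  0.1225]
```

Call:
send_rows:
  increments:
    - {"dx":-0.086,"dy":0.006,"dz":0,"yaw":0.122,"claw":0}
    - {"dx":-0.086,"dy":0.006,"dz":0.06,"yaw":0.122,"claw":0}
    - {"dx":-0.086,"dy":0.006,"dz":0.12,"yaw":0.122,"claw":0}
    - {"dx":-0.086,"dy":0.006,"dz":0.17,"yaw":0.122,"claw":0}
    - {"dx":-0.086,"dy":0.006,"dz":0.22,"yaw":0.122,"claw":0}
    - {"dx":-0.086,"dy":0.006,"dz":0.246,"yaw":0.122,"claw":0}
    - {"dx":-0.086,"dy":0.006,"dz":0.246,"yaw":0.122,"claw":0}
    - {"dx":-0.086,"dy":0.006,"dz":0.246,"yaw":0.122,"claw":1}
    - {"dx":-0.086,"dy":0.006,"dz":0.246,"yaw":0.122,"claw":1}
    - {"dx":-0.086,"dy":0.006,"dz":0.246,"yaw":0.122,"claw":1}
    - {"dx":-0.086,"dy":0.006,"dz":0.246,"yaw":0.122,"claw":1}
    - {"dx":-0.086,"dy":0.006,"dz":0.246,"yaw":0.122,"claw":1}
    - {"dx":-0.086,"dy":0.006,"dz":0.246,"yaw":0.122,"claw":1}

```text
time: 29.05
tool_pos: [0.4527, 0.053, 0.0872]
tool_rot: [0.0, 0.8, 0.6, 0.0]
contact_force: [-2.5, 0.2, 5.8]
gripper_width: 0.101
grasp_force: 60.4
```

```bash
python3 - <<'E'
from h import *
s=manip.state();q=tang(s["tool_rot"]);print(q)
a0=.18;p0,_=fin(1,a0)
for k in range(1,15):
    a=a0+(1.575-a0)*k/14; p,w=fin(1,a); print(k,*go([*p,0],w,[*p0,0],fin(1,a0)[1]).round(3))
E
```

```text
1.2863306347964636
1 -0.0 0.01 -0.0 0.066
2 -0.002 0.019 -0.0 0.133
3 -0.004 0.029 -0.0 0.199
4 -0.008 0.038 -0.0 0.266
5 -0.012 0.047 -0.0 0.332
6 -0.017 0.055 -0.0 0.399
7 -0.023 0.063 -0.0 0.465
8 -0.03 0.07 -0.0 0.531
9 -0.037 0.077 -0.0 0.598
10 -0.045 0.082 -0.0 0.664
11 -0.053 0.087 -0.0 0.731
12 -0.062 0.091 -0.0 0.797
13 -0.071 0.094 -0.0 0.864
14 -0.081 0.096 -0.0 0.93
```

Call:
send_rows:
  increments:
    - {"dx":0,"dy":0.01,"dz":0,"yaw":0.066,"claw":1}
    - {"dx":-0.002,"dy":0.019,"dz":0,"yaw":0.133,"claw":1}
    - {"dx":-0.004,"dy":0.029,"dz":0,"yaw":0.199,"claw":1}
    - {"dx":-0.008,"dy":0.038,"dz":0,"yaw":0.266,"claw":1}
    - {"dx":-0.012,"dy":0.047,"dz":0,"yaw":0.332,"claw":1}
    - {"dx":-0.017,"dy":0.055,"dz":0,"yaw":0.399,"claw":1}
    - {"dx":-0.023,"dy":0.063,"dz":0,"yaw":0.465,"claw":1}
    - {"dx":-0.03,"dy":0.07,"dz":0,"yaw":0.531,"claw":1}
    - {"dx":-0.037,"dy":0.077,"dz":0,"yaw":0.598,"claw":1}
    - {"dx":-0.045,"dy":0.082,"dz":0,"yaw":0.664,"claw":1}
    - {"dx":-0.053,"dy":0.087,"dz":0,"yaw":0.731,"claw":1}
    - {"dx":-0.062,"dy":0.091,"dz":0,"yaw":0.797,"claw":1}
    - {"dx":-0.071,"dy":0.094,"dz":0,"yaw":0.864,"claw":1}
    - {"dx":-0.081,"dy":0.096,"dz":0,"yaw":0.93,"claw":1}
    - {"dx":-0.081,"dy":0.096,"dz":0,"yaw":0.93,"claw":1}
    - {"dx":-0.081,"dy":0.096,"dz":0,"yaw":0.93,"claw":1}

```text
time: 31.05
tool_pos: [0.4863, 0.0018, 0.087]
tool_rot: [-0.001, 0.999, -0.055, -0.001]
contact_force: [-6.3, 5.4, 9.2]
gripper_width: 0.104
grasp_force: 61.0
```

```bash
python3 - <<'E'
from h import *
s=manip.state();print("button by tool:",math.pi/2-(tang(s["tool_rot"])-TH), s["ft_torque"].round(2), fin(1,1.57))
E
```

```text
button by tool: 1.5779822606146534 [ 0.84  1.1  -0.26] ([np.float64(0.4877319034462577), np.float64(0.0018629453956287012)], -0.1012036732051035)
```

Call:
send_rows:
  increments:
    - {"dx":0,"dy":0,"dz":0,"yaw":0,"claw":0.2}
    - {"dx":0,"dy":0,"dz":0,"yaw":0,"claw":0.2}
    - {"dx":0,"dy":0,"dz":0,"yaw":0,"claw":0.2}
    - {"dx":0,"dy":0,"dz":-0.1,"yaw":0,"claw":0.2}
    - {"dx":0,"dy":0,"dz":-0.2,"yaw":0,"claw":0.2}
    - {"dx":0,"dy":0,"dz":-0.2,"yaw":0,"claw":0.2}

```text
time: 31.8
tool_pos: [0.4899, 0.0, 0.1913]
tool_rot: [0.001, 0.999, -0.054, 0.005]
contact_force: [0.1, -0.0, 0.1]
gripper_width: 0.402
grasp_force: 0.0
```

```bash
python3 - <<'E'
from h import *
p,a=fin(-1,.18);print(p,a,go([*p,.18],a))
a0=.18
for k in range(1,15):
    b=a0+(1.575-a0)*k/14; q,w=fin(-1,b); print(k,*go([*q,0],w,[*p,0],a).round(3))
E
```

```text
[np.float64(0.4254908004322988), np.float64(-0.21115397942779418)] -1.4927963267948967 [-0.0822  0.4338  0.0226  0.9227]
1 -0.0 -0.01 -0.0 -0.066
2 -0.002 -0.019 -0.0 -0.133
3 -0.004 -0.029 -0.0 -0.199
4 -0.008 -0.038 -0.0 -0.266
5 -0.012 -0.047 -0.0 -0.332
6 -0.017 -0.055 -0.0 -0.399
7 -0.023 -0.063 -0.0 -0.465
8 -0.03 -0.07 -0.0 -0.531
9 -0.037 -0.077 -0.0 -0.598
10 -0.045 -0.082 -0.0 -0.664
11 -0.053 -0.087 -0.0 -0.731
12 -0.062 -0.091 -0.0 -0.797
13 -0.071 -0.094 -0.0 -0.864
14 -0.081 -0.096 -0.0 -0.93
```

Call:
send_rows:
  increments:
    - {"dx":-0.082,"dy":0.434,"dz":0.02,"yaw":0.923,"claw":0}
    - {"dx":-0.082,"dy":0.434,"dz":0.02,"yaw":0.923,"claw":0}
    - {"dx":-0.082,"dy":0.434,"dz":0.02,"yaw":0.923,"claw":0}
    - {"dx":-0.082,"dy":0.434,"dz":0.02,"yaw":0.923,"claw":0}
    - {"dx":-0.082,"dy":0.434,"dz":0.02,"yaw":0.923,"claw":0}
    - {"dx":-0.082,"dy":0.434,"dz":0.02,"yaw":0.923,"claw":0}
    - {"dx":-0.082,"dy":0.434,"dz":0.02,"yaw":0.923,"claw":0}
    - {"dx":-0.082,"dy":0.434,"dz":0.02,"yaw":0.923,"claw":0}
    - {"dx":-0.082,"dy":0.434,"dz":0.02,"yaw":0.923,"claw":0}
    - {"dx":-0.082,"dy":0.434,"dz":0.02,"yaw":0.923,"claw":0}
    - {"dx":-0.082,"dy":0.434,"dz":0.02,"yaw":0.923,"claw":0}

```text
time: 33.17
tool_pos: [0.4224, -0.2106, 0.1756]
tool_rot: [0.0, 0.734, -0.679, -0.0]
contact_force: [-0.3, 1.1, -0.5]
gripper_width: 0.5
grasp_force: 0.0
```

```bash
python3 - <<'E'
from h import *
p,a=fin(-1,.18);print(go([*p,.086],a),manip.state()["joint_pos"].round(2))
E
```

```text
[ 1.500e-03 -6.100e-03  1.791e-01  1.000e-04] [-0.62 -0.29  2.02  0.    1.41  2.44]
```

Call:
send_rows:
  increments:
    - {"dx":0.001,"dy":-0.006,"dz":0.06,"yaw":0,"claw":0}
    - {"dx":0.001,"dy":-0.006,"dz":0.12,"yaw":0,"claw":0}
    - {"dx":0.001,"dy":-0.006,"dz":0.16,"yaw":0,"claw":0}
    - {"dx":0.001,"dy":-0.006,"dz":0.178,"yaw":0,"claw":0}
    - {"dx":0.001,"dy":-0.006,"dz":0.178,"yaw":0,"claw":0}
    - {"dx":0.001,"dy":-0.006,"dz":0.178,"yaw":0,"claw":1}
    - {"dx":0.001,"dy":-0.006,"dz":0.178,"yaw":0,"claw":1}
    - {"dx":0.001,"dy":-0.006,"dz":0.178,"yaw":0,"claw":1}
    - {"dx":0.001,"dy":-0.006,"dz":0.178,"yaw":0,"claw":1}
    - {"dx":0.001,"dy":-0.006,"dz":0.178,"yaw":0,"claw":1}
    - {"dx":0.001,"dy":-0.006,"dz":0.178,"yaw":0,"claw":1}

```text
time: 34.55
tool_pos: [0.4255, -0.2116, 0.088]
tool_rot: [0.001, 0.734, -0.679, 0.0]
contact_force: [-3.7, -0.8, 6.0]
gripper_width: 0.099
grasp_force: 60.1
```

Call:
send_rows:
  increments:
    - {"dx":0,"dy":-0.01,"dz":0,"yaw":-0.066,"claw":1}
    - {"dx":-0.002,"dy":-0.019,"dz":0,"yaw":-0.133,"claw":1}
    - {"dx":-0.004,"dy":-0.029,"dz":0,"yaw":-0.199,"claw":1}
    - {"dx":-0.008,"dy":-0.038,"dz":0,"yaw":-0.266,"claw":1}
    - {"dx":-0.012,"dy":-0.047,"dz":0,"yaw":-0.332,"claw":1}
    - {"dx":-0.017,"dy":-0.055,"dz":0,"yaw":-0.399,"claw":1}
    - {"dx":-0.023,"dy":-0.063,"dz":0,"yaw":-0.465,"claw":1}
    - {"dx":-0.03,"dy":-0.07,"dz":0,"yaw":-0.531,"claw":1}
    - {"dx":-0.037,"dy":-0.077,"dz":0,"yaw":-0.598,"claw":1}
    - {"dx":-0.045,"dy":-0.082,"dz":0,"yaw":-0.664,"claw":1}
    - {"dx":-0.053,"dy":-0.087,"dz":0,"yaw":-0.731,"claw":1}
    - {"dx":-0.062,"dy":-0.091,"dz":0,"yaw":-0.797,"claw":1}
    - {"dx":-0.071,"dy":-0.094,"dz":0,"yaw":-0.864,"claw":1}
    - {"dx":-0.081,"dy":-0.096,"dz":0,"yaw":-0.93,"claw":1}
    - {"dx":-0.081,"dy":-0.096,"dz":0,"yaw":-0.93,"claw":1}
    - {"dx":-0.081,"dy":-0.096,"dz":0,"yaw":-0.93,"claw":1}

```text
time: 36.55
tool_pos: [0.4711, -0.1664, 0.088]
tool_rot: [-0.001, 0.999, -0.049, 0.001]
contact_force: [-0.7, 3.4, 5.2]
gripper_width: 0.102
grasp_force: 60.0
```

```bash
python3 - <<'E'
from h import *
s=manip.state();print("button by tool:",math.pi/2+(tang(s["tool_rot"])-TH), s["ft_torque"].round(2), fin(-1,1.57))
E
```

```text
button by tool: 1.5739312370357488 [ 0.51  0.21 -0.04] ([np.float64(0.47041400908278996), np.float64(-0.16733111546663015)], -0.10279632679489649)
```

Both are at about 1.575. I'll release, rise, move aside with the gripper shut, and check.

Call:
send_rows:
  increments:
    - {"dx":0,"dy":0,"dz":0,"yaw":0,"claw":0.2}
    - {"dx":0,"dy":0,"dz":0,"yaw":0,"claw":0.2}
    - {"dx":0,"dy":0,"dz":0,"yaw":0,"claw":0.2}
    - {"dx":0,"dy":0,"dz":-0.1,"yaw":0,"claw":0.2}
    - {"dx":0,"dy":0,"dz":-0.2,"yaw":0,"claw":0.2}
    - {"dx":0,"dy":0,"dz":-0.26,"yaw":0,"claw":1}
    - {"dx":-0.1,"dy":0.3,"dz":-0.26,"yaw":0,"claw":1}
    - {"dx":-0.1,"dy":0.3,"dz":-0.26,"yaw":0,"claw":1}
    - {"dx":-0.1,"dy":0.3,"dz":-0.26,"yaw":0,"claw":1}
    - {"dx":-0.1,"dy":0.3,"dz":-0.26,"yaw":0,"claw":1}

```text
time: 37.8
tool_pos: [0.4047, -0.3129, 0.2166]
tool_rot: [-0.0, 0.999, -0.051, -0.0]
contact_force: [0.4, 1.2, -0.1]
gripper_width: -0.002
grasp_force: 0.0
```

```bash
python3 - <<'E'
from h import *
i=manip.grab_frame("scene")[:,:,::-1]
cv2.imwrite("pics/s7.png",cv2.resize(i[150:280,240:390],None,fx=5,fy=4.6,interpolation=cv2.INTER_CUBIC))
Q=proj("scene",[ch(0,-.19,.136),ch(.018,-.19,.136),ch(-.018,-.19,.136)]+[ch(-.14+r,s*.085,.108) for s in(1,-1) for r in(.03,.068)])
print(((Q-[240,150]+.5)*[5,4.6]).round().tolist())
print(go(ch(0,-.1885,.16)))
E
```

```text
[[92.0, 139.0], [73.0, 160.0], [110.0, 119.0], [645.0, 209.0], [616.0, 254.0], [366.0, 111.0], [332.0, 152.0]]
[ 0.2823 -0.0932  0.113 ]
```

View pics/s7.png

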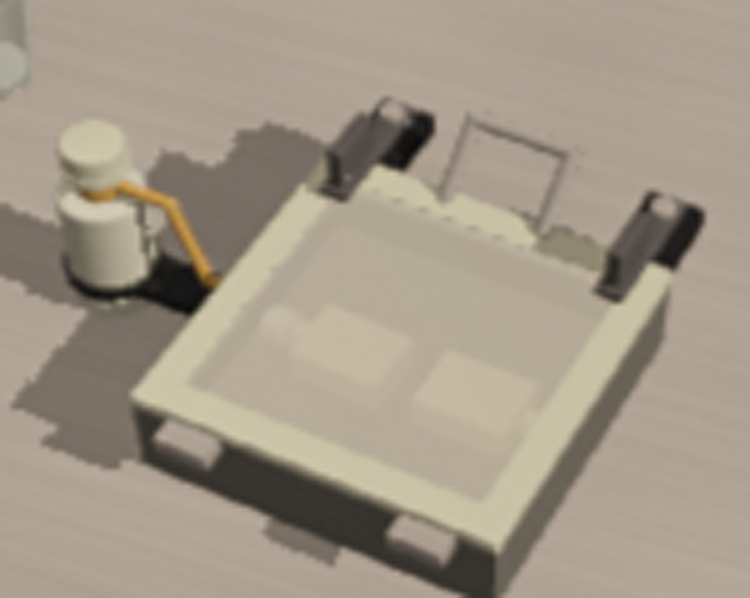

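The turnbuttons lie square across the shut lid, and the cap top is at (92,140) as the model predicts. I'll press it with the closed fingers.

Call:
send_rows:
  increments:
    - {"dx":0.282,"dy":-0.093,"dz":0,"yaw":0,"claw":1}
    - {"dx":0.282,"dy":-0.093,"dz":0,"yaw":0,"claw":1}
    - {"dx":0.282,"dy":-0.093,"dz":0,"yaw":0,"claw":1}
    - {"dx":0.282,"dy":-0.093,"dz":0.06,"yaw":0,"claw":1}
    - {"dx":0.282,"dy":-0.093,"dz":0.113,"yaw":0,"claw":1}
    - {"dx":0.282,"dy":-0.093,"dz":0.14,"yaw":0,"claw":1}
    - {"dx":0.282,"dy":-0.093,"dz":0.15,"yaw":0,"claw":1}
    - {"dx":0.282,"dy":-0.093,"dz":0.15,"yaw":0,"claw":1}

```text
time: 38.85
tool_pos: [0.551, -0.2787, 0.1424]
tool_rot: [0.0, 0.999, -0.049, 0.0]
contact_force: [0.0, 0.4, -0.4]
gripper_width: 0.002
grasp_force: 0.0
```

```bash
python3 - <<'E'
from h import *
print(go(ch(0,-.1885,.127)))
E
```

```text
[-0.001   0.0017  0.0308]
```

Call:
send_rows:
  increments:
    - {"dx":0,"dy":0,"dz":0.012,"yaw":0,"claw":1}
    - {"dx":0,"dy":0,"dz":0.02,"yaw":0,"claw":1}
    - {"dx":0,"dy":0,"dz":0.028,"yaw":0,"claw":1}
    - {"dx":0,"dy":0,"dz":0.031,"yaw":0,"claw":1}
    - {"dx":0,"dy":0,"dz":0.031,"yaw":0,"claw":1}

```text
time: 39.48
tool_pos: [0.5514, -0.2794, 0.1278]
tool_rot: [0.001, 0.999, -0.049, 0.001]
contact_force: [-0.7, 0.6, 6.5]
gripper_width: 0.002
grasp_force: 3.2
```

Call:
send_rows:
  increments:
    - {"dx":0,"dy":0,"dz":0.003,"yaw":0,"claw":1}
    - {"dx":0,"dy":0,"dz":0.005,"yaw":0,"claw":1}
    - {"dx":0,"dy":0,"dz":0.005,"yaw":0,"claw":1}
    - {"dx":0,"dy":0,"dz":0.005,"yaw":0,"claw":1}

```text
time: 39.98
tool_pos: [0.5514, -0.2794, 0.126]
tool_rot: [0.001, 0.999, -0.049, 0.001]
contact_force: [-1.5, 1.1, 8.4]
gripper_width: 0.0
grasp_force: 4.3
```

Call:
send_rows:
  increments:
    - {"dx":0,"dy":0,"dz":0.002,"yaw":0,"claw":1}
    - {"dx":0,"dy":0,"dz":0.003,"yaw":0,"claw":1}
    - {"dx":0,"dy":0,"dz":0.003,"yaw":0,"claw":1}

```text
time: 40.35
tool_pos: [0.5515, -0.2794, 0.126]
tool_rot: [0.001, 0.999, -0.049, 0.001]
contact_force: [-4.4, 4.0, 13.5]
gripper_width: -0.005
grasp_force: 7.1
```

The cap is at its stop: the position hasn't changed and the force has risen to 13.5 N. I'll hold briefly, then rise and move clear.

Call:
send_rows:
  increments:
    - {"dx":0,"dy":0,"dz":0.002,"yaw":0,"claw":1}
    - {"dx":0,"dy":0,"dz":0.002,"yaw":0,"claw":1}
    - {"dx":0,"dy":0,"dz":-0.02,"yaw":0,"claw":1}
    - {"dx":0,"dy":0,"dz":-0.1,"yaw":0,"claw":1}
    - {"dx":0,"dy":0,"dz":-0.2,"yaw":0,"claw":1}
    - {"dx":-0.2,"dy":0,"dz":-0.25,"yaw":0,"claw":1}
    - {"dx":-0.2,"dy":0,"dz":-0.25,"yaw":0,"claw":1}
    - {"dx":-0.2,"dy":0,"dz":-0.25,"yaw":0,"claw":1}
    - {"dx":-0.2,"dy":0,"dz":-0.25,"yaw":0,"claw":1}

```text
time: 41.48
tool_pos: [0.4512, -0.269, 0.2468]
tool_rot: [-0.0, 0.999, -0.049, -0.0]
contact_force: [0.1, 0.6, -0.3]
gripper_width: -0.001
grasp_force: 0.0
```

```bash
python3 - <<'E'
from h import *
i=manip.grab_frame("scene")[:,:,::-1]
cv2.imwrite("pics/s8.png",cv2.resize(i[120:340,180:520],None,fx=2.3,fy=2.3,interpolation=cv2.INTER_CUBIC))
E
```

```text
(no output)
```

View pics/s8.png

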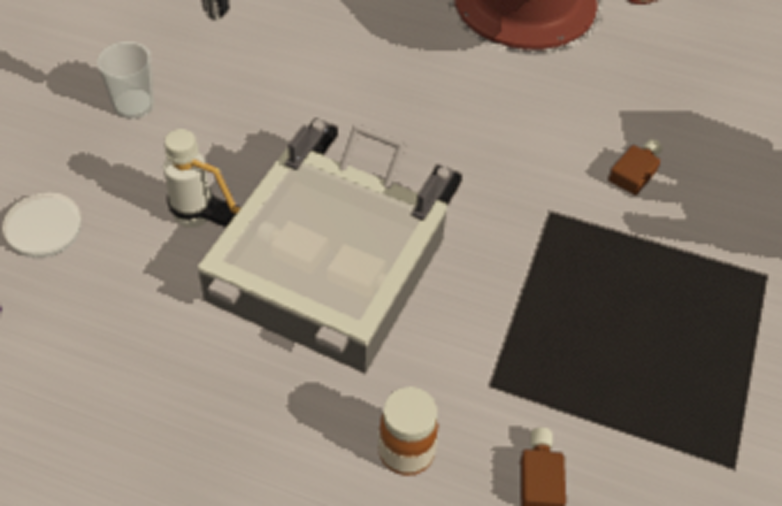

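The picture shows the lid shut and locked, both flasks inside, the cap up at (182,140), the mat empty and the other things untouched.

```bash
python3 -c "
from plant import manip
print(manip.job_done())"
```

```text
the job is handed in; nothing more can be done
None
```

I handed the job in at about 41 s: both cream flasks lie flat in the chamber, the lid is shut and locked by both turnbuttons, and the gas cap was then pressed fully down and sprang back up; no verdict was returned.

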